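# Brush out the jar, then bring the cedar ball over it in the tongs

### The arm

A 6-joint arm with a two-finger parallel gripper is mounted at the origin on the work surface. World frame = base frame: x ahead of the robot, y to its left, z up, the work surface at z = 0. Lengths are in m, angles in rad, forces in N, time in s.
With the tool pointing down it reaches from about 0.35 to 0.85 m from the base axis. Payload 8.1 kg.
Tool frame: the origin (TCP) lies midway between the tips of the shut fingers; the grasp point (between the pads) lies tcp_to_grasp behind it (tcp_to_grasp is the distance from the TCP to the grasp point, in m); z points along the fingers, y is the line along which they close (so a half turn about z gives the same grasp; the last joint's range is limited). The gripper opens to 85 mm and grips with 20 to 120 N. Pads are 22 mm wide; open, the fingers measure 114 mm over their backs; the gripper's body (76 mm by 85 mm) begins 54 mm behind the grasp point. The pads swing forward as they close: fully open they stand 13 mm farther back than shut.
Start: joints at [-1.409, 0.13, 1.488, -0, 1.523, -0.085], TCP at [0.147, -0.582, 0.231] pointing down, gripper open.
Joint ranges: [-2.96, 2.96], [-0.89, 2.26], [0.02, 2.5], [-1.34, 4.48], [0, 2.73], [-2.66, 2.66]. Speed limits (rad/s): [2.39, 2.39, 2.79, 3.14, 3.14, 3.14].

### API

Orientations are given as a unit quaternion [x, y, z, w].
In Python, from bench import * gives the robot as it stands.
- The arm moves only by the tool arm_command, never from a script. Its argument "deltas" is a list of rows, each a list of 2 entries, a list of its own where there are three numbers: the shift along the tool's x, y, z scaled (see below), then the turn about the tool's z scaled (see below). A call has exactly 8 rows; each row shifts and turns the commanded pose from where the row before left it, along the tool's axes as they then stand; what a row does not reach is not made up. The controller multiplies each number of a shift by 25 mm and each number of a turn by 30 degrees. A row lasts 1/12 s, in which the tool goes at most 41.7 mm and 7.16 degrees, less where a joint would pass 70% of its speed; a pose out of reach is approached as far as the arm can. A call with a number of a shift or a turn outside -1 to 1 is refused whole. A call with a gripper value outside its range is refused whole. "hand" is the gripper command: -1 is fully open, 1 is shut, values between are in proportion, set as the call begins (left out, the last holds). The fingers move at their own pace and stop on an object; "newtons" is the grip in N (left out, the last holds). Time passes only in rows, so rows that do not move let the fingers close, or fill a call up. It gives the time, the measured TCP pose, the force, the opening and the grip force at its end, in the units of the state.
- state(): the state, without advancing time (a new reading comes with each control period).
- camera(name): name is "side" or "top" or "wrist"; returns (picture, depth): 384x512x3 uint8, blue, green, red; 384x512 float32, m along the optical axis (not along the pixel's ray), 0 where there is no reading.
- calibration(name): a dict with "mtx" (3x3 intrinsics, pixels), "position" and "rotation" of the camera in the world. Camera axes: x right, y up, looking along -z (the intrinsics and any distortion apply to the point x, -y, -z); pixel columns grow to the right and rows downward; lengths in m; the calibration is good to about 2 mm. A picture is of the moment at which its call begins: read the wrist's pose just before it. calibration takes no time and is no camera call; for the wrist camera it gives the pose at the moment of the call.
- finish_job(): hands the job in; it is judged then, once.
The state is a dict: "t": time; "q": joint angles; "dq": joint speeds; "joint_efforts": joint torques, N m; "position": TCP position; "tool_rot": TCP orientation; "contact_force": force on the tool from outside, world axes, zero at the start; "torque": the same for the moment, N m; "gripper_width": opening from 0.0 (shut) to 1.0 (fully open); "finger_force": force on a finger pad.
Only numpy, scipy, OpenCV 4.12 (cv2) and the standard library are available. Lean on these libraries where they do the work, as an engineer would, in place of code of your own. Each camera call takes 0.05 s, during which the arm holds its last target. There are 200 camera calls.

### The job

Get the jar ready for its moth-repelling cedar ball: take the long brush from its holder, brush the jar out by going down to the bottom, up most of the way and down to the bottom a second time, then stand the brush back in its holder. Then grip the tongs, close their tips on the cedar ball (never touch it with the gripper, its oil stains clothes) and finish while still holding the ball in the tongs, centred over the jar's mouth and clear above the rim. Do not drop it in, do not knock the jar about, and leave the other things where they are.

Things in the scene. Friction and masses are not known exactly. Their poses are not given: they have to be found in the camera images.
- jar: open round white ceramic jar, loose, 0.6 kg: outer diameter 84, height 85, wall 5, floor 6 mm thick; the wider and taller of the two round vessels. Origin at the centre of its underside, z up
- jar_floor (a point): centre of the jar's inner floor, 6 mm above the table; inner diameter 74 mm
- jar_mouth (a point): centre of the jar's mouth at the rim, 85 mm above the table
- holder_floor (a point): centre of the inner floor (5 mm above the table) of the brush holder, a low grey plastic cup fixed to the table: outer diameter 76, inner diameter 68, height 50 mm. Jar and holder may stand on either side
- brush: the long round brush, 60 g, 180 mm long, standing upright in the holder, bristle head down: stiff bristle head 52 mm diameter over the lowest 70 mm (flat foot), above it a round wooden handle 18 mm in diameter, from 70 to 180 mm. Origin at the centre of the foot, z along the handle
- brush_mid (a point): middle of the brush's length, on its axis, 90 mm above the foot; the top of the handle is 90 mm above this point, the bare handle reaches down to 20 mm below it
- brush_foot (a point): centre of the brush's flat foot (lower end of the bristles)
- tongs: steel kitchen tongs with black rubber tips, 105 g, lying on the edges of the arms with the arms side by side, 204 mm long, arms 24 mm high (z 0 to 24). Origin at table level under the middle of the grip section; x points from the hinge (at x = -90 mm) to the tips (end at x = +110 mm), y across the arms, z up
- tongs_grip (a point): middle between the two arms at the grip section, 12 mm above the table; about the tongs' centre of mass. Squeeze here across y: the arms run nearly parallel 45 mm to either side along x; outer width here 47 mm when relaxed, 37 mm when closed on the ball. A spring holds the arms open; the squeeze needs about 3 N at first and 7 N when closed to the ball, and they spring open as the fingers open
- tongs_tips (a point): middle between the two rubber tip pads (30 mm long in x, 22 mm high), 95 mm ahead of tongs_grip along x. Inner gap 63 mm when relaxed, outer width 78 mm; with the ball held 40 mm
- tong_left (a joint): swing of each arm in rad (both arms swing alike): 0 fully open, about 0.06 with the tips closed on the ball, 0.16 fully shut on nothing
- ball: plain cedar wood ball, 40 mm diameter, 22 g, resting on the cork ring, its centre 35 mm above the table. Its own axes mean nothing
- ball_center (a point): centre of the cedar ball
- ring_top (a point): centre of the top of the cork ring that carries the ball: fixed to the table, 42 mm outer diameter, 26 mm hole, 20 mm high
- tape_roll: bystander, to be left alone: a roll of packing tape lying flat, 96 mm wide, 45 mm high
- spool: bystander, to be left alone: a thread spool standing, 34 mm wide, 45 mm high
- pen: bystander, to be left alone: a marker pen lying, 120 x 13 mm
- tag_stack: bystander, to be left alone: a stack of card tags, 50 x 80 x 25 mm
- cedar_block: bystander, to be left alone: a small cedar block, 45 x 30 x 15 mm
Mind the look-alikes: they are no part of the job. What is meant by the ball is not pink or yellow, and is the smaller of those in its own colour.

How it is judged:
By the outcome, as a careful person would: the job done as asked, in the order asked, and still so for the second after the job is handed in, while the arm keeps its last pose, push and grip.
It also fails if it takes over 67 s, if anything falls off the work surface, if the arm or the gripper's body presses on something with over 40 N, if the wrist force passes 120 N, or if a joint passes its speed limit or range.

## Working session

There is one attempt and no reset: what is moved stays moved. The work goes in short steps, Python scripts to look and compute and a tool call to move; the robot and the scene stay as the last step left them, time stands still between calls to the robot, and variables do not carry over. Pictures are saved under pics/ and viewed, at most 10 in all, crops included, and the job is handed in when it is done.

Besides the shell and the picture viewer there is one more tool, called after ">>>" as name([rows], argument=value, ...), one row to a line, values as JSON. arm_command: Moves the arm, as the interface text tells. Shifts and turns lie within -1 to 1; 1 stands for 25 mm of shift or 30 degrees of turn. Its arguments: {"type":"object","properties":{"deltas":{"type":"array"},"hand":{"type":"number"},"newtons":{"type":"number"}},"required":["deltas"]}

```bash
mkdir -p pics; python3 - <<'E'
from bench import *
import cv2,numpy as np
print(state())
for n in("top","side"):
    p,d=camera(n);c=calibration(n);print(n,c);cv2.imwrite(f"pics/{n}0.png",p);np.savez(f"{n}0.npz",p=p,d=d,**{k:np.array(v) for k,v in c.items()})
a=np.load("top0.npz")["p"];cv2.imwrite("pics/t0.png",cv2.resize(a,(800,600)))
E
```

```text
{'t': 0.0, 'q': array([-1.40936743e+00,  1.31158505e-01,  1.48931788e+00,  1.99296016e-06,
        1.52298404e+00, -8.54076182e-02]), 'dq': array([-0.00116819,  0.00044329, -0.00117463,  0.0004926 ,  0.00182698,
        0.00061682]), 'joint_efforts': array([-1.85049699e-03, -5.69397640e+01, -5.00557995e+01, -3.54219583e-04,
        1.43354145e-02, -2.59149647e-05]), 'position': array([ 0.14653005, -0.58125427,  0.23022482]), 'tool_rot': array([ 9.92393203e-01,  1.23105073e-01, -3.44944683e-05, -9.33249028e-04]), 'contact_force': array([-0.1007389 , -0.40456012,  0.32724183]), 'torque': array([-0.02021122,  0.01199903,  0.02932912]), 'finger_force': 0.0, 'gripper_width': 0.9983055870373505}
top {'mtx': array([[424.39256806,   0.        , 248.2722757 ],
       [  0.        , 424.39256806, 193.10679388],
       [  0.        ,   0.        ,   1.        ]]), 'position': array([ 0.5483829 , -0.01729338,  1.007721  ]), 'rotation': array([-0.01682375,  0.01808493,  0.70943321, -0.7043397 ])}
side {'mtx': array([[499.18180685,   0.        , 251.00856418],
       [  0.        , 499.18180685, 186.56420228],
       [  0.        ,   0.        ,   1.        ]]), 'position': array([0.38745859, 0.87451813, 1.0021331 ]), 'rotation': array([-0.05257521,  0.37676861,  0.9181417 , -0.11089221])}
```

View pics/t0.png

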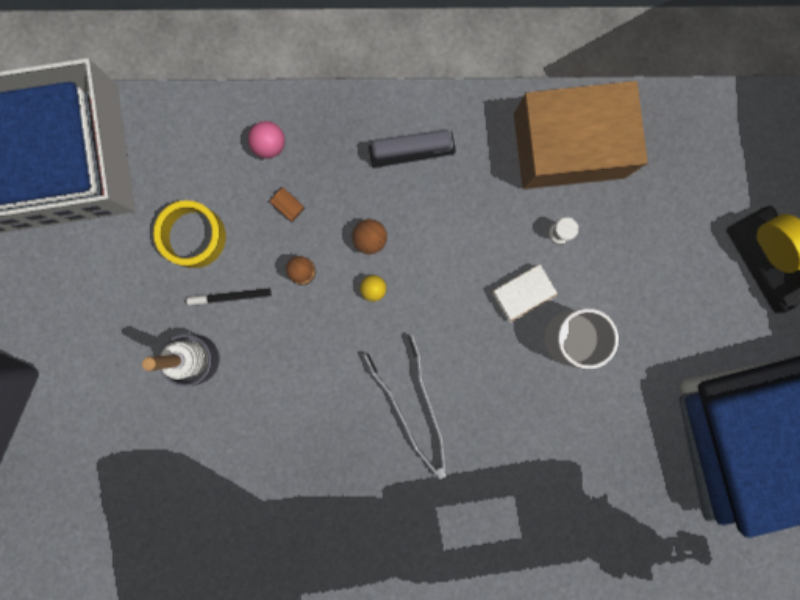

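View pics/side0.png

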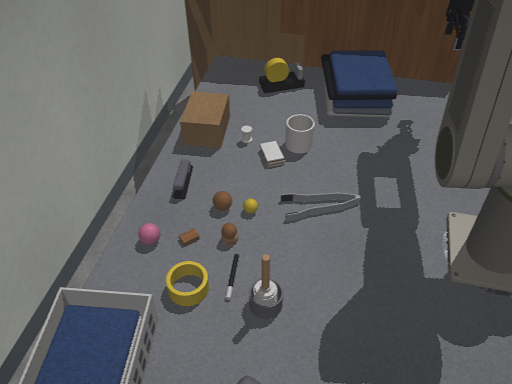

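The top view shows the brush top at (96,233) in native pixels and the holder at (118,230). The jar rim is at (376,216), and the target brown ball on its ring is at (193,172). The tongs' hinge is at (282,303), with tips at (235,227) and (262,217). The bigger brown ball at (237,151) is the decoy. The side view agrees.

```bash
cat > h.py <<'E'
import numpy as np,cv2
from scipy.spatial.transform import Rotation as R
def load(n):
    a=np.load(n+"0.npz");return a["p"],a["d"],dict(mtx=a["mtx"],position=a["position"],rotation=a["rotation"])
def rays(c,uv):
    K=c["mtx"];uv=np.asarray(uv,float)
    v=np.stack([(uv[...,0]-K[0,2])/K[0,0],-(uv[...,1]-K[1,2])/K[1,1],-np.ones(uv.shape[:-1])],-1)
    r=np.asarray(c["rotation"]); M=R.from_quat(r).as_matrix() if r.size==4 else r
    return v@M.T
def plane(c,uv,z):
    v=rays(c,uv);o=c["position"];return o+v*((z-o[2])/v[...,2])[...,None]
def cloud(c,d):
    u,v=np.meshgrid(np.arange(d.shape[1]),np.arange(d.shape[0]))
    return c["position"]+rays(c,np.stack([u,v],-1))*d[...,None]
def pix(c,P):
    M=R.from_quat(c["rotation"]).as_matrix();q=(np.asarray(P)-c["position"])@M
    K=c["mtx"];return np.stack([K[0,0]*q[...,0]/-q[...,2]+K[0,2],-K[1,1]*q[...,1]/-q[...,2]+K[1,2]],-1)
def circ(P):
    A=np.c_[2*P[:,:2],np.ones(len(P))];s=np.linalg.lstsq(A,(P[:,:2]**2).sum(1),rcond=None)[0]
    return s[:2],np.sqrt(s[2]+s[:2]@s[:2])
E
python3 - <<'E'
from h import *
for n in("top","side"):
    p,d,c=load(n);W=cloud(c,d);Z=W[...,2];print(n,"valid",(d>0).mean(),"table z",np.median(Z[d>0]))
    T=plane(load("top")[2],np.array([[96,233],[118,230],[376,216],[193,172],[282,303],[235,227],[262,217]]),0.02)
    if n=="top":print(T.round(3)); 
    def sel(ctr,r,lo,hi):
        m=(np.hypot(W[...,0]-ctr[0],W[...,1]-ctr[1])<r)&(Z>lo)&(Z<hi)&(d>0);return m
    jr=plane(load("top")[2],np.array([376,216]),.085)
    m=sel(jr,.06,.078,.095);print("jar",circ(W[m]),np.median(Z[m]),m.sum())
    hr=plane(load("top")[2],np.array([118,230]),.05)
    m=sel(hr,.12,.165,.2);print("brush top",W[m].mean(0),Z[m].max(),m.sum())
    m=sel(hr,.06,.12,.16);print("brush mid",W[m].mean(0),m.sum())
    m=sel(hr,.06,.045,.055);print("holder",circ(W[m]),m.sum())
    b=plane(load("top")[2],np.array([193,172]),.035)
    hsv=cv2.cvtColor(p,cv2.COLOR_BGR2HSV)
    m=sel(b,.03,.03,.07)
    Q=W[m];A=np.c_[2*Q,np.ones(len(Q))];s=np.linalg.lstsq(A,(Q**2).sum(1),rcond=None)[0]
    print("ball",s[:3],np.sqrt(s[3]+s[:3]@s[:3]),Z[m].max(),m.sum())
    g=plane(load("top")[2],np.array([255,260]),.02)
    m=sel(g,.14,.012,.035)
    print("tongs",m.sum());np.save(f"tongs_{n}.npy",W[m])
    vis=p.copy();vis[m]=(0,0,255);y,x=np.where(m);cv2.imwrite(f"pics/tm_{n}.png",cv2.resize(vis[y.min()-5:y.max()+5,x.min()-5:x.max()+5],None,fx=4,fy=4,interpolation=0))
E
```

```text
top valid 0.9956156412760416 table z -0.0005973870883621002
[[ 0.507  0.334  0.02 ]
 [ 0.514  0.283  0.02 ]
 [ 0.542 -0.316  0.02 ]
 [ 0.647  0.109  0.02 ]
 [ 0.343 -0.095  0.02 ]
 [ 0.519  0.012  0.02 ]
 [ 0.541 -0.051  0.02 ]]
jar (array([ 0.54070168, -0.2966871 ]), np.float64(0.039275620290687055)) 0.08366647709220965 306
brush top [0.51429732 0.27605543 0.18083585] 0.1871238944012268 93
brush mid [0.5149378  0.27178865 0.14033528] 61
holder (array([0.51315002, 0.27521733]), np.float64(0.03426223507931416)) 207
ball [0.6452932  0.11121305 0.03661445] 0.01871738907567445 0.05862788789808415 233
tongs 347
side valid 0.9958292643229166 table z 6.366854388217824e-05
jar (array([ 0.54251301, -0.29544378]), np.float64(0.03946926078702591)) 0.08276599409646385 172
brush top [0.51596212 0.28207887 0.17949636] 0.18727025853955825 93
brush mid [0.51565752 0.28551495 0.1404075 ] 92
holder (array([0.51612027, 0.27439168]), np.float64(0.03432381049352956)) 255
ball [0.64717421 0.11302173 0.03826977] 0.017611292799934928 0.058971701872518434 188
tongs 590
```

```bash
python3 - <<'E'
from h import *
import itertools
for n in("top","side"):
    p,d,c=load(n);W=cloud(c,d);Z=W[...,2]
    P=np.load(f"tongs_{n}.npy")
    b0=np.array([.343,-.095]);a=np.array([.535,-.02])-b0;L=np.linalg.norm(a);a/=L;nn=np.array([-a[1],a[0]])
    q=P[:,:2]-b0;s=q@a;t=q@nn
    k=(abs(t)<.055)&(P[:,2]>.015)
    P=P[k];s=s[k];t=t[k]
    print(n,len(P),"s range",np.percentile(s,[0,1,99,100]).round(3),"zmax",np.percentile(P[:,2],[50,95]).round(4))
    mids=[]
    for lo in np.arange(-.01,.22,.015):
        m=(s>=lo)&(s<lo+.015)
        if m.sum()<4: continue
        tt=np.sort(t[m]); i=np.argmax(np.diff(tt))
        A,B=tt[:i+1],tt[i+1:]
        sc=s[m].mean();print(round(sc,3),len(A),len(B),"A",A.min().round(4),np.median(A).round(4),"B",np.median(B).round(4),B.max().round(4))
        if B.mean()-A.mean()>.012: mids.append((sc,(np.median(A)+np.median(B))/2))
    f=np.polyfit(*np.array(mids).T,1);print("mid line",f)
    dirv=a+f[0]*nn;dirv/=np.linalg.norm(dirv);print("yaw deg",np.degrees(np.arctan2(dirv[1],dirv[0])))
    for s0 in(0,.09,.185):print(s0,(b0+a*s0+nn*np.polyval(f,s0)).round(4))
E
```

```text
top 338 s range [-0.005 -0.004  0.202  0.204] zmax [0.0229 0.0259]
-0.0 14 13 A -0.0066 -0.0034 B 0.0033 0.0062
0.011 21 13 A -0.0112 -0.0057 B 0.0079 0.0105
0.028 10 11 A -0.0159 -0.0132 B 0.0131 0.016
0.042 10 10 A -0.0198 -0.0174 B 0.0176 0.0204
0.058 10 9 A -0.021 -0.0195 B 0.02 0.0217
0.073 9 9 A -0.0214 -0.0201 B 0.0213 0.023
0.088 8 10 A -0.0223 -0.0208 B 0.0224 0.0243
0.102 9 9 A -0.0232 -0.0214 B 0.0235 0.0248
0.117 11 9 A -0.024 -0.0223 B 0.0244 0.0257
0.133 8 9 A -0.0239 -0.0229 B 0.0257 0.0271
0.148 11 10 A -0.0287 -0.0256 B 0.0289 0.0326
0.163 8 9 A -0.0325 -0.0303 B 0.0335 0.0369
0.178 18 19 A -0.0357 -0.0328 B 0.0361 0.0392
0.192 19 21 A -0.0365 -0.033 B 0.0371 0.0404
0.202 6 5 A -0.0359 -0.0334 B 0.0378 0.041
mid line [9.91325132e-03 1.05105560e-05]
yaw deg 21.90482814917881
0 [ 0.343 -0.095]
0.09 [ 0.4265 -0.0614]
0.185 [ 0.5146 -0.026 ]
side 490 s range [-0.002  0.     0.206  0.208] zmax [0.0212 0.0257]
0.001 2 13 A -0.0046 -0.0044 B 0.0041 0.0088
0.012 23 15 A -0.0138 -0.0065 B 0.0085 0.0122
0.028 18 19 A -0.0172 -0.0121 B 0.0139 0.0163
0.043 14 15 A -0.0193 -0.0167 B 0.019 0.021
0.058 17 16 A -0.0228 -0.0187 B 0.021 0.0239
0.073 17 18 A -0.0237 -0.0202 B 0.0225 0.0244
0.088 18 17 A -0.0231 -0.0203 B 0.0227 0.0255
0.103 14 17 A -0.0247 -0.0203 B 0.0236 0.0274
0.118 19 17 A -0.0289 -0.022 B 0.0249 0.0271
0.132 14 18 A -0.0294 -0.0229 B 0.0257 0.0299
0.148 16 18 A -0.0304 -0.0251 B 0.0279 0.0316
0.163 15 14 A -0.0319 -0.029 B 0.0355 0.0393
0.178 22 17 A -0.0397 -0.0311 B 0.0367 0.0409
0.193 21 23 A -0.0376 -0.0321 B 0.0389 0.0427
0.204 12 11 A -0.0369 -0.0337 B 0.0385 0.0428
mid line [0.01119244 0.00050447]
yaw deg 21.97811215617217
0 [ 0.3428 -0.0945]
0.09 [ 0.4263 -0.0608]
0.185 [ 0.5144 -0.0253]
```

View pics/tm_top.png

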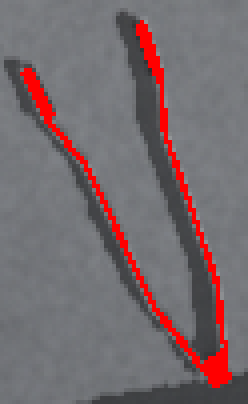

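```bash
python3 -c "
import bench;print({k:v for k,v in vars(bench).items() if isinstance(v,(int,float))}, [k for k in dir(bench) if k[0]!='_'])"
```

```text
{'tcp_to_grasp': 0.0187} ['MotionError', 'calibration', 'camera', 'finish_job', 'state', 'tcp_to_grasp']
```

>>> arm_command([
  [[0,0,0],0.2357],
  [[0,0,0],0.2357],
  [[1,-1,0],0],
  [[1,-1,0],0],
  [[1,-1,0],0],
  [[1,-1,0],0],
  [[1,-1,0],0],
  [[1,-1,0],0],
], hand=-1, newtons=30)

```text
t: 0.77
position: [0.2973, -0.4303, 0.2308]
tool_rot: [1.0, -0.0, -0.0, -0.0]
contact_force: [0.5, -0.8, 0.1]
gripper_width: 1.002
finger_force: 0.0
```

>>> arm_command([
  [[1,-1,0],0],
  [[1,-1,0],0],
  [[1,-1,0],0],
  [[1,-1,0],0],
  [[1,-1,0],0],
  [[1,-1,0],0],
  [[1,-1,0],0],
  [[1,-1,0],0],
])

```text
t: 1.43
position: [0.4974, -0.2302, 0.2309]
tool_rot: [1.0, -0.0, -0.0, -0.0]
contact_force: [0.1, -1.4, 1.0]
gripper_width: 1.002
finger_force: 0.0
```

>>> arm_command([
  [[0.7,-1,0],0],
  [[0,-1,0],0],
  [[0,-1,0],0],
  [[0,-1,0],0],
  [[0,-1,0],0],
  [[0,-1,0],0],
  [[0,-1,0],0],
  [[0,-1,0],0],
])

```text
t: 2.1
position: [0.5136, -0.0306, 0.2308]
tool_rot: [1.0, -0.0, -0.0, -0.0]
contact_force: [0.2, -0.3, -0.0]
gripper_width: 1.0
finger_force: 0.0
```

>>> arm_command([
  [[0,-1,0],0],
  [[0,-1,0],0],
  [[0,-1,0],0],
  [[0,-1,0],0],
  [[0,-1,0],0],
  [[0,-1,0],0],
  [[0,-1,0],0],
  [[0,-1,0],0],
])

```text
t: 2.77
position: [0.5137, 0.1694, 0.2308]
tool_rot: [1.0, -0.0, -0.0, 0.0]
contact_force: [0.6, -0.2, -0.1]
gripper_width: 1.001
finger_force: 0.0
```

```bash
python3 - <<'E'
from bench import *
from h import *
print(state()["position"],state()["q"])
c=calibration("wrist");p,d=camera("wrist");cv2.imwrite("pics/w1.png",p)
W=cloud(c,d);Z=W[...,2];ok=d>0
r=np.hypot(W[...,0]-.514,W[...,1]-.277)
m=ok&(r<.04)&(Z>.174)&(Z<.195);print("top",W[m].mean(0),circ(W[m]) if m.sum()>5 else 0,m.sum())
m=ok&(r<.05)&(Z>.044)&(Z<.056);print("holder",circ(W[m]),m.sum())
E
```

```text
[0.51365589 0.16936146 0.23083664] [ 2.23704649e-01 -2.85612913e-02  1.65341889e+00 -2.70407229e-05
  1.51754074e+00  1.79454153e+00]
top [0.51875061 0.27572464 0.18275198] (array([0.51812215, 0.27667078]), np.float64(0.006517431087376816)) 561
holder (array([0.51631334, 0.27492219]), np.float64(0.033976681077263995)) 698
```

>>> arm_command([
  [[0.1,-1,0],0],
  [[0,-1,0],0],
  [[0,-1,0],0],
  [[0,-1,0],0],
  [[0,-0.34,0],0],
  [[0,0,1],0],
  [[0,0,1],0],
  [[0,0,1],0],
])

```text
t: 3.48
position: [0.5168, 0.2766, 0.1555]
tool_rot: [1.0, 0.0, 0.0, 0.0]
contact_force: [0.1, 0.2, -0.4]
gripper_width: 0.999
finger_force: 0.0
```

>>> arm_command([
  [[0,0,0.5],0],
  [[0,0,0.3],0],
  [[0,0,0.2],0],
  [[0,0,0],0],
  [[0,0,0],0],
  [[0,0,0],0],
  [[0,0,0],0],
  [[0,0,0],0],
])

```text
t: 4.15
position: [0.5173, 0.2769, 0.1325]
tool_rot: [1.0, -0.0, 0.001, -0.0]
contact_force: [-1.0, 0.0, -0.4]
gripper_width: 1.001
finger_force: 0.0
```

>>> arm_command([
  [[0,0,0],0],
  [[0,0,0],0],
  [[0,0,0],0],
  [[0,0,0],0],
  [[0,0,0],0],
  [[0,0,0],0],
  [[0,0,0],0],
  [[0,0,0],0],
], hand=1, newtons=40)

```text
t: 4.82
position: [0.5165, 0.2766, 0.1312]
tool_rot: [1.0, -0.0, -0.0, 0.0]
contact_force: [-0.6, 0.5, -0.9]
gripper_width: 0.199
finger_force: 38.9
```

>>> arm_command([
  [[0,0,-0.4],0],
  [[0,0,-1],0],
  [[0,0,-1],0],
  [[0,0,-1],0],
  [[0,0,-1],0],
  [[0,0.2,0],0],
  [[0,0.6,0],0],
  [[0,1,0],0],
])

```text
t: 5.48
position: [0.5162, 0.232, 0.2413]
tool_rot: [1.0, 0.001, 0.0, -0.0]
contact_force: [0.5, -1.2, -1.7]
gripper_width: 0.203
finger_force: 39.0
```

>>> arm_command([
  [[0,1,0],0],
  [[0,1,0],0],
  [[0,1,0],0],
  [[0,1,0],0],
  [[0,1,0],0],
  [[0,1,0],0],
  [[0,1,0],0],
  [[0,1,0],0],
])

```text
t: 6.15
position: [0.5153, 0.0296, 0.24]
tool_rot: [1.0, -0.0, -0.001, 0.0]
contact_force: [0.5, 0.9, -0.5]
gripper_width: 0.198
finger_force: 39.0
```

>>> arm_command([
  [[0.5,1,0],0],
  [[0.5,1,0],0],
  [[0,1,0],0],
  [[0,1,0],0],
  [[0,1,0],0],
  [[0,1,0],0],
  [[0,0.5,0],0],
  [[0,0.2,0],0],
])

```text
t: 6.82
position: [0.5404, -0.1381, 0.2401]
tool_rot: [1.0, -0.001, -0.001, -0.0]
contact_force: [0.5, 0.2, -0.2]
gripper_width: 0.202
finger_force: 39.1
```

```bash
python3 - <<'E'
from bench import *
from h import *
s=state();print(s["position"],s["gripper_width"])
c=calibration("top");p,d=camera("top");cv2.imwrite("pics/t1.png",p)
cs=calibration("side");ps,ds=camera("side");cv2.imwrite("pics/s1.png",ps)
for n,cc,dd in(("top",c,d),("side",cs,ds)):
    W=cloud(cc,dd);Z=W[...,2];r=np.hypot(W[...,0]-s["position"][0],W[...,1]-s["position"][1])
    for lo in np.arange(.105,.21,.015):
        m=(dd>0)&(r<.045)&(Z>lo)&(Z<lo+.015)
        if m.sum()>5:print(n,lo.round(3),W[m].mean(0).round(4),(W[m][:,:2].max(0)-W[m][:,:2].min(0)).round(3),m.sum())
    m=(dd>0)&(r<.045)&(Z>.08)&(Z<.21);print("lowest",Z[m].min())
E
```

```text
[ 0.54036328 -0.13813361  0.24014753] 0.20177419248808479
top 0.135 [ 0.5559 -0.1195  0.1444] [0.008 0.009] 6
lowest 0.11249124571718427
side 0.105 [ 0.541  -0.1202  0.1171] [0.052 0.034] 42
side 0.12 [ 0.5364 -0.1178  0.1281] [0.047 0.029] 84
side 0.135 [ 0.5361 -0.1187  0.1435] [0.048 0.032] 86
side 0.15 [ 0.5375 -0.1189  0.1589] [0.049 0.033] 87
side 0.165 [ 0.5383 -0.1211  0.1746] [0.052 0.039] 106
side 0.18 [ 0.5394 -0.1311  0.185 ] [0.042 0.047] 134
side 0.195 [ 0.5393 -0.1313  0.2021] [0.017 0.011] 34
lowest 0.1118612430680892
```

>>> arm_command([
  [[0.08,0.6,0],0],
  [[0,1,0],0],
  [[0,1,0],0],
  [[0,1,0],0],
  [[0,1,0],0],
  [[0,1,0],0],
  [[0,0.5,0],0],
  [[0,0.22,0],0],
])

```text
t: 7.58
position: [0.5435, -0.2949, 0.2409]
tool_rot: [1.0, -0.0, -0.0, -0.0]
contact_force: [0.1, 0.4, -1.3]
gripper_width: 0.2
finger_force: 39.2
```

```bash
python3 - <<'E'
from bench import *
from h import *
s=state();print(s["position"])
c=calibration("wrist");p,d=camera("wrist");cv2.imwrite("pics/w2.png",p)
W=cloud(c,d);Z=W[...,2];r=np.hypot(W[...,0]-.5415,W[...,1]+.296)
m=(d>0)&(r<.05)&(Z>.08)&(Z<.09);print("rim",circ(W[m]),m.sum(),W[m].min(0),W[m].max(0))
cs=calibration("side");ps,ds=camera("side");cv2.imwrite("pics/s2.png",ps)
W=cloud(cs,ds);Z=W[...,2];r=np.hypot(W[...,0]-.5415,W[...,1]+.296)
m=(ds>0)&(r<.05)&(Z>.12)&(Z<.16);Q=W[m];print("head",circ(Q),Q.min(0),Q.max(0))
E
```

```text
[ 0.54349461 -0.29490669  0.240925  ]
rim (array([ 0.54429487, -0.29794937]), np.float64(0.0390863630358)) 646 [ 0.52053597 -0.33929093  0.08005324] [ 0.58563441 -0.25659528  0.08666306]
head (array([ 0.54242352, -0.29074701]), np.float64(0.022018269854271272)) [ 0.51738757 -0.30034677  0.12006154] [ 0.56783052 -0.26270546  0.15999606]
```

View pics/w2.png

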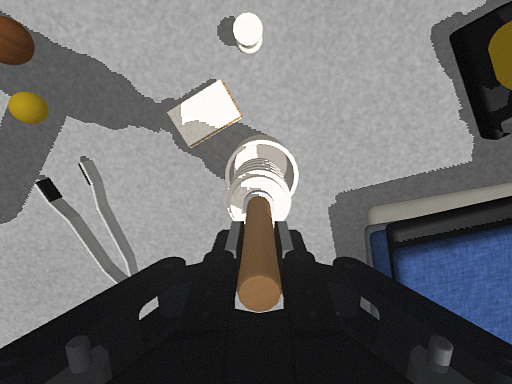

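The wrist picture shows the bristle head at (258,200), just above the jar mouth, whose centre is at (262,170). It is aligned within about 2 mm, so I'm lowering it.

>>> arm_command([
  [[0,0.08,0.4],0],
  [[0,0,0.7],0],
  [[0,0,0.7],0],
  [[0,0,0.7],0],
  [[0,0,0.7],0],
  [[0,0,0.5],0],
  [[0,0,0.3],0],
  [[0,0,0],0],
])

```text
t: 8.35
position: [0.5426, -0.2942, 0.1388]
tool_rot: [1.0, 0.0, -0.002, -0.001]
contact_force: [0.4, -0.3, -0.6]
gripper_width: 0.198
finger_force: 39.2
```

>>> arm_command([
  [[0,0,0.14],0],
  [[0,0,0.1],0],
  [[0,0,0.1],0],
  [[0,0,0],0],
  [[0,0,0],0],
  [[0,0,0],0],
  [[0,0,0],0],
  [[0,0,0],0],
])

```text
t: 9.02
position: [0.5437, -0.2959, 0.1331]
tool_rot: [1.0, -0.0, 0.0, 0.0]
contact_force: [-0.5, 0.2, -0.8]
gripper_width: 0.198
finger_force: 39.2
```

>>> arm_command([
  [[0,0,0.04],0],
  [[0,0,0],0],
  [[0,0,0.04],0],
  [[0,0,0],0],
  [[0,0,0],0],
  [[0,0,0],0],
  [[0,0,0],0],
  [[0,0,0],0],
])

```text
t: 9.68
position: [0.5442, -0.2961, 0.1322]
tool_rot: [1.0, 0.0, 0.001, 0.0]
contact_force: [-1.1, 2.2, 6.7]
gripper_width: 0.199
finger_force: 39.9
```

>>> arm_command([
  [[0,0,-0.5],0],
  [[0,0,-0.7],0],
  [[0,0,-0.7],0],
  [[0,0,-0.5],0],
  [[0,0,-0.2],0],
  [[0,0,0],0],
  [[0,0,0],0],
  [[0,0,0],0],
])

```text
t: 10.35
position: [0.543, -0.2955, 0.1944]
tool_rot: [1.0, -0.0, -0.001, -0.001]
contact_force: [0.8, -0.1, -0.8]
gripper_width: 0.199
finger_force: 39.2
```

>>> arm_command([
  [[0,0,0.3],0],
  [[0,0,0.6],0],
  [[0,0,0.6],0],
  [[0,0,0.5],0],
  [[0,0,0.3],0],
  [[0,0,0.2],0],
  [[0,0,0.1],0],
  [[0,0,0],0],
])

```text
t: 11.02
position: [0.5443, -0.296, 0.1321]
tool_rot: [1.0, 0.0, 0.001, 0.0]
contact_force: [0.5, 1.2, 7.5]
gripper_width: 0.204
finger_force: 40.4
```

>>> arm_command([
  [[0,0,0],0],
  [[0,0,0],0],
  [[0,0,0],0],
  [[0,0,0],0],
  [[0,0,0],0],
  [[0,0,0],0],
  [[0,0,0],0],
  [[0,0,0],0],
])

```text
t: 11.68
position: [0.5445, -0.296, 0.1322]
tool_rot: [1.0, 0.0, 0.001, 0.0]
contact_force: [-1.6, 1.1, 5.4]
gripper_width: 0.204
finger_force: 40.1
```

>>> arm_command([
  [[0,0,-0.4],0],
  [[0,0,-1],0],
  [[0,0,-1],0],
  [[0,0,-1],0],
  [[0,0,-1],0],
  [[0,0,0],0],
  [[0,-0.3,0],0],
  [[0,-0.7,0],0],
])

```text
t: 12.35
position: [0.5432, -0.2715, 0.2405]
tool_rot: [1.0, -0.001, -0.0, 0.0]
contact_force: [-0.4, 0.6, -1.1]
gripper_width: 0.2
finger_force: 39.5
```

>>> arm_command([
  [[0,-1,0],0],
  [[0,-1,0],0],
  [[0,-1,0],0],
  [[0,-1,0],0],
  [[0,-1,0],0],
  [[0,-1,0],0],
  [[-0.56,-1,0],0],
  [[-0.56,-1,0],0],
])

```text
t: 13.02
position: [0.5139, -0.068, 0.2386]
tool_rot: [1.0, 0.0, -0.002, -0.001]
contact_force: [0.5, 0.2, -0.2]
gripper_width: 0.197
finger_force: 39.5
```

>>> arm_command([
  [[0,-1,0],0],
  [[0,-1,0],0],
  [[0,-1,0],0],
  [[0,-1,0],0],
  [[0,-1,0],0],
  [[0,-1,0],0],
  [[0,-1,0],0],
  [[0,-1,0],0],
])

```text
t: 13.68
position: [0.5135, 0.1315, 0.2389]
tool_rot: [1.0, 0.0, -0.002, 0.0]
contact_force: [-0.0, -1.0, 0.1]
gripper_width: 0.193
finger_force: 39.5
```

>>> arm_command([
  [[0,-1,0],0],
  [[0,-1,0],0],
  [[0,-1,0],0],
  [[0,-1,0],0],
  [[0,-0.6,0],0],
  [[0,-0.26,0],0],
  [[0,0,0],0],
  [[0,0,0],0],
])

```text
t: 14.35
position: [0.5146, 0.2506, 0.2397]
tool_rot: [1.0, 0.001, -0.001, 0.001]
contact_force: [-0.1, 0.2, -0.1]
gripper_width: 0.198
finger_force: 39.5
```

```bash
python3 - <<'E'
from bench import *
from h import *
s=state();print(s["position"],s["contact_force"])
cs=calibration("side");ps,ds=camera("side");cv2.imwrite("pics/s3.png",ps[230:384,180:340])
W=cloud(cs,ds);Z=W[...,2];r=np.hypot(W[...,0]-.515,W[...,1]-.275)
m=(ds>0)&(r<.05)&(Z>.12)&(Z<.16);Q=W[m];print("head",circ(Q),Q.min(0),Q.max(0))
m=(ds>0)&(r<.05)&(Z>.09);print("lowest",Z[m].min())
c=calibration("top");p,d=camera("top");W=cloud(c,d);Z=W[...,2];r=np.hypot(W[...,0]-.5415,W[...,1]+.296)
m=(d>0)&(r<.06)&(Z>.078)&(Z<.095);print("jar",circ(W[m]))
E
```

```text
[0.51457952 0.25062339 0.23971642] [-0.06371795  0.22564946 -0.11758102]
head (array([0.5143208 , 0.25224573]), np.float64(0.024117577226079028)) [0.48879394 0.24866181 0.12008094] [0.53786158 0.28013004 0.15993186]
lowest 0.10979841490547149
jar (array([ 0.54075263, -0.29659317]), np.float64(0.03927842186692272))
```

>>> arm_command([
  [[0.04,-0.6,0],0],
  [[0,-0.38,0],0],
  [[0,0,0],0],
  [[0,0,0.4],0],
  [[0,0,0.7],0],
  [[0,0,0.7],0],
  [[0,0,0.7],0],
  [[0,0,0.7],0],
])

```text
t: 15.12
position: [0.5164, 0.2746, 0.1591]
tool_rot: [1.0, -0.0, -0.0, 0.0]
contact_force: [0.7, -0.7, -1.6]
gripper_width: 0.197
finger_force: 39.5
```

>>> arm_command([
  [[0,0,0.5],0],
  [[0,0,0.3],0],
  [[0,0,0.2],0],
  [[0,0,0.08],0],
  [[0,0,0],0],
  [[0,0,0],0],
  [[0,0,0],0],
  [[0,0,0],0],
])

```text
t: 15.78
position: [0.5172, 0.2754, 0.1348]
tool_rot: [1.0, 0.0, 0.001, -0.0]
contact_force: [-0.6, -0.6, -1.3]
gripper_width: 0.202
finger_force: 39.5
```

>>> arm_command([
  [[0,0,0.04],0],
  [[0,0,0],0],
  [[0,0,0.04],0],
  [[0,0,0],0],
  [[0,0,0],0],
  [[0,0,0],0],
  [[0,0,0],0],
  [[0,0,0],0],
])

```text
t: 16.45
position: [0.5166, 0.2752, 0.1318]
tool_rot: [1.0, 0.0, -0.0, 0.0]
contact_force: [-0.2, -0.7, -1.0]
gripper_width: 0.196
finger_force: 39.5
```

>>> arm_command([
  [[0,0,0.04],0],
  [[0,0,0],0],
  [[0,0,0.02],0],
  [[0,0,0],0],
  [[0,0,0],0],
  [[0,0,0],0],
  [[0,0,0],0],
  [[0,0,0],0],
])

```text
t: 17.12
position: [0.5171, 0.2754, 0.1312]
tool_rot: [1.0, 0.0, 0.001, -0.0]
contact_force: [-1.1, 0.6, 5.2]
gripper_width: 0.201
finger_force: 40.1
```

>>> arm_command([
  [[0,0,-0.04],0],
  [[0,0,0],0],
  [[0,0,0],0],
  [[0,0,0],0],
  [[0,0,0],0],
  [[0,0,0],0],
  [[0,0,0],0],
  [[0,0,0],0],
], hand=-1, newtons=20)

```text
t: 17.78
position: [0.5166, 0.2752, 0.1312]
tool_rot: [1.0, -0.0, -0.0, 0.0]
contact_force: [-0.0, 0.6, -0.5]
gripper_width: 0.993
finger_force: 0.0
```

>>> arm_command([
  [[0,0,0],0],
  [[0,0,-0.3],0],
  [[0,0,-0.7],0],
  [[0,0,-1],0],
  [[0,0,-1],0],
  [[0,0,-1],0],
  [[0,0,0],0],
  [[0,0,0],0],
])

```text
t: 18.45
position: [0.5179, 0.2757, 0.2343]
tool_rot: [1.0, -0.0, 0.002, -0.001]
contact_force: [-0.0, 0.1, -0.7]
gripper_width: 0.997
finger_force: 0.0
```

```bash
python3 - <<'E'
from bench import *
from h import *
s=state();print(s["position"],s["gripper_width"])
cs=calibration("side");ps,ds=camera("side");cv2.imwrite("pics/s4.png",ps)
W=cloud(cs,ds);Z=W[...,2];r=np.hypot(W[...,0]-.515,W[...,1]-.275)
for lo in(.08,.1,.12,.14):
    m=(ds>0)&(r<.03)&(Z>lo)&(Z<lo+.02);print(lo,W[m].mean(0),m.sum())
m=(ds>0)&(r<.03)&(Z>.08)&(Z<.2);print(np.percentile(Z[m],99))
E
```

```text
[0.51792136 0.27569907 0.23431262] 0.9965638950607096
0.08 [0.51541367 0.28314331 0.08848101] 52
0.1 [0.51598335 0.28308096 0.11066478] 46
0.12 [0.51622307 0.28350122 0.13141203] 43
0.14 [0.51636729 0.28298362 0.15048452] 44
0.1862080616734127
```

>>> arm_command([
  [[0,0.5,0],0],
  [[0,1,0],0],
  [[0,1,0],0],
  [[0,1,0],0],
  [[0,1,0],0],
  [[-0.5,1,0],0],
  [[-1,1,0],0],
  [[-1,1,0],0],
])

```text
t: 19.17
position: [0.4523, 0.0857, 0.2292]
tool_rot: [1.0, -0.0, -0.002, 0.0]
contact_force: [0.0, -0.6, 1.2]
gripper_width: 0.998
finger_force: 0.0
```

>>> arm_command([
  [[-0.96,1,0],0],
  [[0,1,0],0],
  [[0,1,0],0],
  [[0,1,0],0],
  [[0,1,0],0],
  [[0,0.6,0],0],
  [[0,0.3,0],0],
  [[0,0,0],0],
])

```text
t: 19.83
position: [0.4291, -0.0612, 0.23]
tool_rot: [1.0, -0.001, -0.001, -0.0]
contact_force: [0.2, 0.1, -0.1]
gripper_width: 0.999
finger_force: 0.0
```

>>> arm_command([
  [[0,0,0],-0.183],
  [[0,0,0],-0.183],
  [[0,0,0],-0.183],
  [[0,0,0],-0.183],
  [[0,0,0],0],
  [[0,0,0],0],
  [[0,0,0],0],
  [[0,0,0],0],
])

```text
t: 20.5
position: [0.43, -0.0595, 0.2311]
tool_rot: [0.982, 0.19, -0.0, -0.0]
contact_force: [0.3, -0.4, 0.9]
gripper_width: 1.005
finger_force: 0.0
```

```bash
python3 - <<'E'
from bench import *
from h import *
s=state();print(s["position"],s["tool_rot"],s["q"])
print(2*np.degrees(np.arctan2(s["tool_rot"][1],s["tool_rot"][0])))
c=calibration("wrist");p,d=camera("wrist");cv2.imwrite("pics/w3.png",p)
W=cloud(c,d);Z=W[...,2];ok=d>0
print("table z",np.median(Z[ok&(abs(Z)<.01)]))
y=np.radians(21.95);a=np.array([np.cos(y),np.sin(y)]);n=np.array([-a[1],a[0]]);g=np.array([.4304,-.0596])
q=W[...,:2]-g;S=q@a;T=q@n
m=ok&(abs(T)<.05)&(Z>.016)&(Z<.035)&(S<.13)&(S>-.11)
print("s range",np.percentile(S[m],[0,.5,99.5,100]).round(4))
for lo in np.arange(-.09,.11,.02):
    k=m&(S>=lo)&(S<lo+.02);A=T[k&(T<0)];B=T[k&(T>0)]
    if len(A)>3 and len(B)>3:print(round(lo+.01,3),len(A),len(B),np.percentile(A,[2,50]).round(4),np.percentile(B,[50,98]).round(4),((np.median(A)+np.median(B))/2).round(4))
E
```

```text
[ 0.4299955  -0.05947392  0.23109024] [ 9.81860927e-01  1.89602421e-01 -1.69140296e-04 -1.15900581e-04] [-2.55717573e-01 -3.34239448e-01  1.92182825e+00  6.30215871e-05
  1.55440907e+00  9.33563287e-01]
21.859166194890392
table z -0.0001683182126036853
s range [-0.0969 -0.0967  0.1123  0.1131]
-0.08 75 51 [-0.013  -0.0075] [0.0052 0.0093] -0.0012
-0.06 43 41 [-0.0198 -0.0157] [0.012 0.016] -0.0019
-0.04 37 37 [-0.0227 -0.0209] [0.0172 0.0198] -0.0019
-0.02 39 36 [-0.0246 -0.0221] [0.0183 0.0208] -0.0019
0.0 42 41 [-0.0256 -0.0232] [0.0194 0.0217] -0.0019
0.02 43 42 [-0.0267 -0.0242] [0.0213 0.0227] -0.0015
0.04 43 42 [-0.0276 -0.0262] [0.0223 0.0239] -0.0019
0.06 51 49 [-0.0346 -0.0299] [0.0269 0.0306] -0.0015
0.08 70 70 [-0.039  -0.0356] [0.0317 0.0352] -0.0019
0.1 98 102 [-0.0399 -0.0365] [0.0326 0.0361] -0.0019
```

View pics/w3.png

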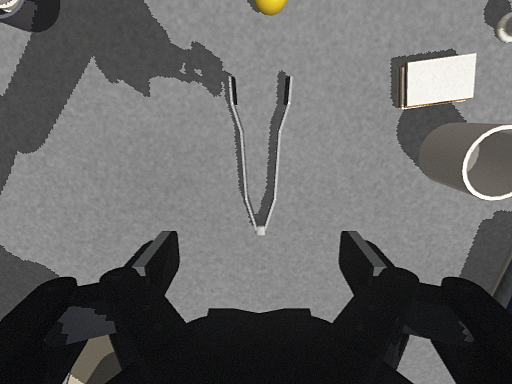

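The wrist picture shows the tongs centred between the fingers, with the hinge at (261,231) and tips at (233,90) and (290,90). They are aligned within 2 mm and 0.1°.

>>> arm_command([
  [[0,0.04,0.6],0],
  [[0,0,1],0],
  [[0,0,1],0],
  [[0,0,1],0],
  [[0,0,1],0],
  [[0,0,1],0],
  [[0,0,1],0],
  [[0,0,0.8],0],
], hand=-1)

```text
t: 21.22
position: [0.4297, -0.0605, 0.0444]
tool_rot: [0.982, 0.19, -0.001, -0.0]
contact_force: [-0.5, -0.2, 0.0]
gripper_width: 1.001
finger_force: 0.0
```

>>> arm_command([
  [[0,0,0.7],0],
  [[0,0,0.5],0],
  [[0,0,0.3],0],
  [[0,0,0.2],0],
  [[0,0,0],0],
  [[0,0,0],0],
  [[0,0,0],0],
  [[0,0,0],0],
])

```text
t: 21.88
position: [0.4313, -0.061, 0.0048]
tool_rot: [0.982, 0.19, 0.001, 0.0]
contact_force: [0.0, 0.5, 0.4]
gripper_width: 1.004
finger_force: 0.0
```

>>> arm_command([
  [[0,0,0.08],0],
  [[0,0,0],0],
  [[0,0,0],0],
  [[0,0,0],0],
  [[0,0,0],0],
  [[0,0,0],0],
  [[0,0,0],0],
  [[0,0,0],0],
], hand=-0.06, newtons=20)

```text
t: 22.55
position: [0.4309, -0.0608, 0.0021]
tool_rot: [0.982, 0.19, 0.0, 0.0]
contact_force: [-1.4, 0.3, 5.7]
gripper_width: 0.533
finger_force: 4.7
```

```bash
python3 -c "
from bench import *
s=state();print(s['gripper_width'],s['finger_force'],s['position'],s['contact_force'])"
```

```text
0.5327986464535871 4.682337081721926 [ 0.430868   -0.06083453  0.00213684] [-1.38953381  0.29612147  5.70774901]
```

>>> arm_command([
  [[0,0,-0.1],0],
  [[0,0,-0.2],0],
  [[0,0,-0.4],0],
  [[0,0,-0.6],0],
  [[0,0,-0.8],0],
  [[0,0,-0.9],0],
  [[0,0,-0.6],0],
  [[0,0,-0.4],0],
])

```text
t: 23.22
position: [0.4315, -0.061, 0.1045]
tool_rot: [0.982, 0.19, 0.001, 0.001]
contact_force: [0.6, 0.4, -0.8]
gripper_width: 0.529
finger_force: 3.6
```

```bash
python3 - <<'E'
from bench import *
from h import *
s=state();print(s["position"],s["gripper_width"],s["finger_force"])
c=calibration("wrist");p,d=camera("wrist");cv2.imwrite("pics/w4.png",p)
W=cloud(c,d);Z=W[...,2]-s["position"][2];ok=d>0
b=np.arctan2(s["tool_rot"][1],s["tool_rot"][0])*2;a=np.array([np.cos(b),np.sin(b)]);n=np.array([-a[1],a[0]])
q=W[...,:2]-s["position"][:2];S=q@a;T=q@n
m=ok&(abs(T)<.05)&(W[...,2]>.06)&(Z<.06)&(S>.03)&(S<.13)
print(m.sum(),"s",np.percentile(S[m],[1,99]).round(4))
for lo in np.arange(.03,.12,.015):
    k=m&(S>=lo)&(S<lo+.015);A=T[k&(T<0)];B=T[k&(T>0)]
    if len(A)>3 and len(B)>3:print(round(lo,3),np.percentile(A,[2,50,98]).round(4),np.percentile(B,[2,50,98]).round(4),((np.median(A)+np.median(B))/2).round(4),"z",np.percentile(Z[k],[5,50,95]).round(4))
E
```

```text
[ 0.43149356 -0.06102105  0.10453366] 0.5285073092038898 3.6466223783463647
8105 s [0.0314 0.1117]
0.03 [-0.0244 -0.0217 -0.0211] [0.0202 0.0208 0.0235] -0.0005 z [0.0003 0.0204 0.0225]
0.045 [-0.0278 -0.0242 -0.0218] [0.0208 0.0233 0.0267] -0.0005 z [0.0008 0.02   0.0225]
0.06 [-0.0322 -0.0286 -0.0258] [0.0249 0.0277 0.0313] -0.0005 z [0.0005 0.0194 0.0227]
0.075 [-0.0354 -0.0313 -0.0289] [0.028  0.0303 0.0345] -0.0005 z [0.0017 0.0206 0.0226]
0.09 [-0.0361 -0.0312 -0.0294] [0.0284 0.0302 0.0351] -0.0005 z [0.0028 0.0208 0.0227]
0.105 [-0.0366 -0.031  -0.03  ] [0.029  0.0301 0.0355] -0.0004 z [0.0023 0.0204 0.0226]
```

View pics/w4.png

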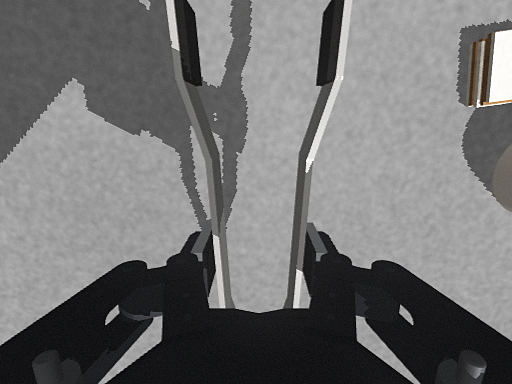

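The wrist picture shows the tongs held straight and level, with the pads at (188,45) and (330,45) and the gap centred between the fingers. I'm moving over the ball.

>>> arm_command([
  [[0.3,-0.1,0],0],
  [[0.7,-0.3,0],0],
  [[1,-0.5,0],0],
  [[1,-0.5,0],0],
  [[1,-0.5,0],0],
  [[1,-0.5,0],0],
  [[0.8,-0.4,0],0],
  [[0.5,-0.3,0],0],
])

```text
t: 23.93
position: [0.548, 0.0723, 0.0998]
tool_rot: [0.982, 0.191, -0.001, -0.0]
contact_force: [0.4, 0.0, -1.5]
gripper_width: 0.53
finger_force: 3.6
```

>>> arm_command([
  [[0.3,-0.12,0],0],
  [[0.13,0,0],0],
  [[0,0,0],0],
  [[0,0,0],0],
  [[0,0,0],0],
  [[0,0,0],0],
  [[0,0,0],0],
  [[0,0,0],0],
])

```text
t: 24.6
position: [0.5563, 0.0764, 0.102]
tool_rot: [0.982, 0.19, 0.0, 0.0]
contact_force: [0.6, -0.9, -0.9]
gripper_width: 0.528
finger_force: 3.6
```

```bash
cat > ballw.py <<'E'
from bench import *
from h import *
import sys
s=state();print(s["position"],s["gripper_width"],s["finger_force"],s["contact_force"])
c=calibration("wrist");p,d=camera("wrist");cv2.imwrite("pics/%s.png"%sys.argv[1],p)
hsv=cv2.cvtColor(p,cv2.COLOR_BGR2HSV)
W=cloud(c,d)
b=np.arctan2(s["tool_rot"][1],s["tool_rot"][0])*2;a=np.array([np.cos(b),np.sin(b)]);n=np.array([-a[1],a[0]])
q=W[...,:2]-s["position"][:2];S=q@a;T=q@n;Z=W[...,2]
m=(d>0)&(hsv[...,1]>110)&(hsv[...,0]<20)&(abs(T)<.04)&(abs(S-.095)<.04)&(Z>float(sys.argv[2]))
Q=np.c_[S[m],T[m],Z[m]];print("brown",m.sum())
A=np.c_[2*Q,np.ones(len(Q))];v=np.linalg.lstsq(A,(Q**2).sum(1),rcond=None)[0]
print("ball S,T,z",v[:3].round(4),"r",np.sqrt(v[3]+v[:3]@v[:3]).round(4),"Sext",Q[:,0].min().round(4),Q[:,0].max().round(4),"Text",Q[:,1].min().round(4),Q[:,1].max().round(4),"ztop",Q[:,2].max().round(4))
t=(d>0)&(hsv[...,1]<100)&(S>.08)&(S<.11)&(abs(T)<.045)&(abs(Z-s["position"][2]-.018)<.008)
print("tips",T[t&(T<0)].max(),T[t&(T>0)].min())
E
python3 ballw.py w5 .026
```

```text
[0.55633594 0.07640902 0.10198896] 0.5282079158731539 3.645358549174489 [ 0.64685063 -0.85831073 -0.86058174]
brown 2610
ball S,T,z [ 0.0976 -0.0018  0.043 ] r 0.0155 Sext 0.0787 0.1175 Text -0.0222 0.0294 ztop 0.1027
tips -0.028814844356762168 0.02759049622866796
```

View pics/w5.png

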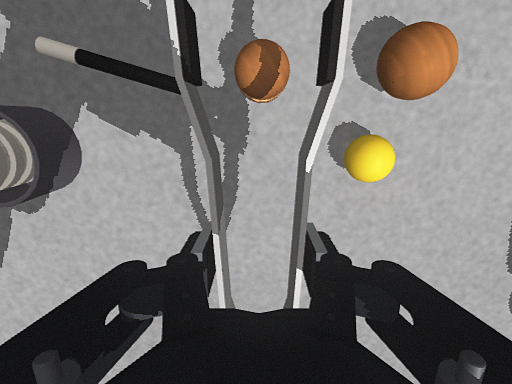

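The wrist picture shows the ball at (262,70), midway between the pads at columns 190 and 328. The big brown ball and the yellow ball are clear to the right. I'm descending.

>>> arm_command([
  [[0.06,0.05,0],0],
  [[0,0,0.3],0],
  [[0,0,0.5],0],
  [[0,0,0.6],0],
  [[0,0,0.6],0],
  [[0,0,0.5],0],
  [[0,0,0.3],0],
  [[0,0,0.22],0],
])

```text
t: 25.32
position: [0.5571, 0.0762, 0.0243]
tool_rot: [0.982, 0.19, -0.001, -0.0]
contact_force: [-0.5, -0.5, -1.0]
gripper_width: 0.529
finger_force: 3.6
```

>>> arm_command([
  [[0,0,0],0],
  [[0,0,0],0],
  [[0,0,0],0],
  [[0,0,0],0],
  [[0,0,0],0],
  [[0,0,0],0],
  [[0,0,0],0],
  [[0,0,0],0],
])

```text
t: 25.98
position: [0.5584, 0.0762, 0.0265]
tool_rot: [0.982, 0.19, 0.0, 0.0]
contact_force: [-0.4, -0.3, -1.5]
gripper_width: 0.529
finger_force: 3.6
```

```bash
python3 ballw.py w6 .026
```

```text
[0.55841338 0.07622098 0.02652496] 0.5294850199413454 3.646008148607507 [-0.43100318 -0.34873168 -1.45505473]
brown 6863
ball S,T,z [ 0.0966 -0.0018  0.0354] r 0.0198 Sext 0.0767 0.1129 Text -0.0302 0.0288 ztop 0.0567
tips -0.021005503225454546 0.011586954136768662
```

View pics/w6.png

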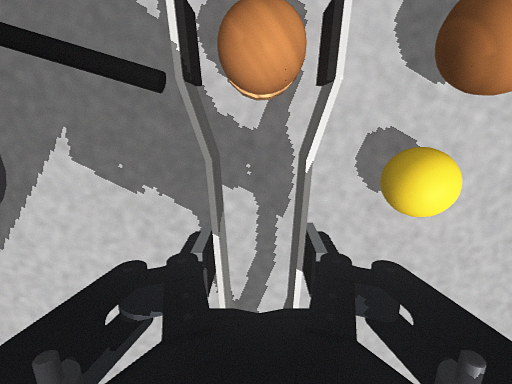

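The wrist picture shows the ball at (262,45) between the pads, about 9 mm clear of each. I'm centring the last millimetre and closing in stages.

>>> arm_command([
  [[0,0.05,0],0],
  [[0,0,0],0],
  [[0,0,0],0],
  [[0,0,0],0],
  [[0,0,0],0],
  [[0,0,0],0],
  [[0,0,0],0],
  [[0,0,0],0],
], hand=0.06)

```text
t: 26.7
position: [0.5587, 0.0751, 0.0263]
tool_rot: [0.982, 0.19, -0.0, -0.0]
contact_force: [-0.3, 0.1, -1.4]
gripper_width: 0.475
finger_force: 5.0
```

>>> arm_command([
  [[0,0,0],0],
  [[0,0,0],0],
  [[0,0,0],0],
  [[0,0,0],0],
  [[0,0,0],0],
  [[0,0,0],0],
  [[0,0,0],0],
  [[0,0,0],0],
], hand=0.14)

```text
t: 27.37
position: [0.5588, 0.0751, 0.0263]
tool_rot: [0.982, 0.19, -0.0, -0.0]
contact_force: [-1.3, 0.1, -0.8]
gripper_width: 0.428
finger_force: 6.3
```

>>> arm_command([
  [[0,0,0],0],
  [[0,0,0],0],
  [[0,0,0],0],
  [[0,0,0],0],
  [[0,0,0],0],
  [[0,0,0],0],
  [[0,0,0],0],
  [[0,0,0],0],
], hand=0.22)

```text
t: 28.03
position: [0.5588, 0.0751, 0.0263]
tool_rot: [0.982, 0.19, 0.0, -0.0]
contact_force: [-0.6, -0.4, -0.5]
gripper_width: 0.409
finger_force: 22.3
```

>>> arm_command([
  [[0,0,-0.1],0],
  [[0,0,-0.3],0],
  [[0,0,-0.6],0],
  [[0,0,-0.9],0],
  [[0,0,-1],0],
  [[0,0,-0.9],0],
  [[0,0,-0.5],0],
  [[0,0,-0.3],0],
])

```text
t: 28.7
position: [0.5601, 0.0751, 0.1442]
tool_rot: [0.982, 0.19, 0.002, 0.0]
contact_force: [1.0, -1.4, -0.9]
gripper_width: 0.408
finger_force: 22.2
```

```bash
python3 ballw.py w7 .1
```

```text
[0.56010267 0.0751157  0.14418449] 0.40799390312567785 22.22453087568283 [ 1.00852179 -1.42546082 -0.92628319]
brown 6871
ball S,T,z [ 0.0968 -0.0006  0.1533] r 0.0199 Sext 0.0766 0.1132 Text -0.0206 0.0194 ztop 0.1747
tips -0.017213812172552714 0.011643609841843627
```

Ball lifted and held (z = 0.153, centred between the pads). Next is the move to the jar.

>>> arm_command([
  [[-0.1,0.2,0],0],
  [[-0.3,0.4,0],0],
  [[-0.5,0.6,0],0],
  [[-0.6,0.8,0],0],
  [[-0.6,0.8,0],0],
  [[-0.6,0.8,0],0],
  [[-0.6,0.8,0],0],
  [[-0.6,0.8,0],0],
])

```text
t: 29.42
position: [0.5148, -0.0837, 0.1391]
tool_rot: [0.982, 0.19, -0.002, -0.001]
contact_force: [0.9, -0.4, -1.0]
gripper_width: 0.412
finger_force: 22.2
```

>>> arm_command([
  [[-0.6,0.8,0],0],
  [[-0.6,0.8,0],0],
  [[-0.6,0.8,0],0],
  [[-0.6,0.8,0],0],
  [[-0.6,0.8,0],0],
  [[-0.6,0.8,0],0],
  [[-0.6,0.8,0],0],
  [[-0.6,0.8,0],0],
])

```text
t: 30.08
position: [0.4631, -0.2764, 0.1391]
tool_rot: [0.982, 0.19, -0.001, -0.001]
contact_force: [0.8, -0.2, -1.8]
gripper_width: 0.41
finger_force: 22.2
```

>>> arm_command([
  [[-0.6,0.8,0],0],
  [[-0.5,0.6,0],0],
  [[-0.3,0.3,0],0],
  [[-0.1,0.1,0],0],
  [[0,0,0],0],
  [[0,0,0],0],
  [[0,0,0],0],
  [[0,0,0],0],
])

```text
t: 30.75
position: [0.4479, -0.33, 0.1412]
tool_rot: [0.982, 0.191, 0.0, -0.0]
contact_force: [0.4, -0.2, -1.0]
gripper_width: 0.41
finger_force: 22.2
```

```bash
python3 ballw.py w8 .1; python3 - <<'E'
from bench import *
from h import *
for n in("top","side"):
    c=calibration(n);p,d=camera(n);cv2.imwrite(f"pics/{n}9.png",p);W=cloud(c,d);Z=W[...,2];hsv=cv2.cvtColor(p,cv2.COLOR_BGR2HSV)
    r=np.hypot(W[...,0]-.5415,W[...,1]+.296)
    m=(d>0)&(r<.06)&(Z>.076)&(Z<.095)&(hsv[...,1]<90);print(n,"jar",circ(W[m]),m.sum())
    m=(d>0)&(r<.06)&(Z>.12)&(hsv[...,1]>110)&(hsv[...,0]<20);Q=W[m];print("ball ext",Q.min(0),Q.max(0),m.sum()) if m.sum() else 0
E
```

```text
[ 0.44790034 -0.32997571  0.14120491] 0.41038245296416836 22.221516966819763 [ 0.43523218 -0.2020073  -0.99100231]
brown 6862
ball S,T,z [ 0.0967 -0.0006  0.1502] r 0.0197 Sext 0.077 0.1134 Text -0.0236 0.0194 ztop 0.1716
tips -0.013238182869702079 0.010253636107141275
top jar (array([ 0.54078944, -0.2967639 ]), np.float64(0.039360724567259524)) 239
ball ext [ 0.51865482 -0.31144272  0.14264156] [ 0.55256963 -0.27557335  0.17190123] 249
side jar (array([ 0.54252335, -0.29541585]), np.float64(0.03931064837654293)) 200
ball ext [ 0.52082584 -0.30658969  0.14810502] [ 0.553923   -0.27458004  0.1728883 ] 81
```

>>> arm_command([
  [[0.06,0.08,0],0],
  [[0.05,0.07,0],0],
  [[0,0,0.2],0],
  [[0,0,0.2],0],
  [[0,0,0],0],
  [[0,0,0],0],
  [[0,0,0],0],
  [[0,0,0],0],
])

```text
t: 31.57
position: [0.4515, -0.3335, 0.1314]
tool_rot: [0.982, 0.19, 0.0, 0.0]
contact_force: [-1.5, -0.3, -0.7]
gripper_width: 0.409
finger_force: 22.2
```

```bash
python3 ballw.py w9 .1; python3 - <<'E'
from bench import *
from h import *
p,d=camera("side");q,_=camera("top")
cv2.imwrite("pics/fin.png",cv2.resize(np.vstack([p,q]),(450,600*1)) if 0 else np.hstack([cv2.resize(p,(400,300)),cv2.resize(q,(400,300))]))
E
```

```text
[ 0.45147493 -0.33348996  0.13135714] 0.4089631412020731 22.21982181072235 [-1.51716784 -0.25293054 -0.74511998]
brown 6861
ball S,T,z [ 0.0968 -0.0006  0.1402] r 0.0199 Sext 0.077 0.1135 Text -0.0206 0.0194 ztop 0.1618
tips -0.02012143792884103 0.010247115680020584
```

View pics/fin.png

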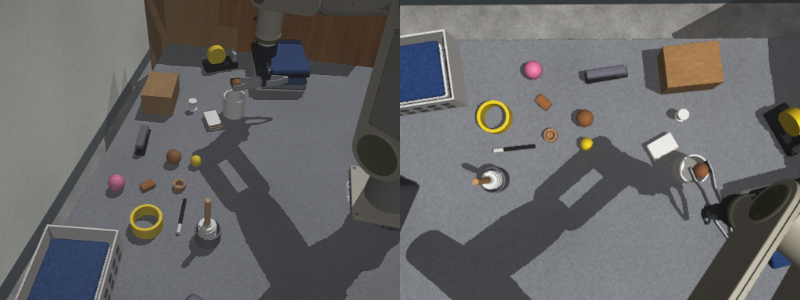

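The picture shows the ball held above the jar, at (236,82) in the side view and (701,170) in the top view, where its offset from the jar is parallax. The brush stands in its holder and the other things are where they were.

```bash
python3 -c "
from bench import *
print(finish_job())"
```

```text
the job is handed in; nothing more can be done
None
```

The job is handed in at about 32 s: I brushed the jar to the bottom twice and stood the brush back in its holder, and the tongs now hold the cedar ball about 2 mm off the jar's centre and 35 mm above the rim.

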